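# Lever open the filter-cube housing

### The arm

A 6-joint arm with a two-finger parallel gripper is mounted at the origin on the work surface. World frame = base frame: x ahead of the robot, y to its left, z up, the work surface at z = 0. Lengths are in m, angles in rad, forces in N, time in s.
With the tool pointing down it reaches from about 0.3 to 0.85 m from the base axis. Payload 5.4 kg.
Tool frame: the origin (TCP) lies midway between the tips of the shut fingers; the grasp point (between the pads) lies 19 mm behind it; z points along the fingers, y is the direction in which the jaws open and shut (so a half turn about z gives the same grasp; the last joint's range is limited). The gripper opens to 85 mm and grips with 20 to 120 N. Pads are 22 mm wide; open, the fingers measure 114 mm over their backs; the gripper's body (76 mm by 85 mm) begins 54 mm behind the grasp point. The pads swing forward as they close: fully open they stand 13 mm farther back than shut.
Start: joints at [-1.422, 0.158, 1.597, -0, 1.386, -0.21], TCP at [0.202, -0.538, 0.231] pointing down, gripper open.
Joint ranges: [-2.91, 2.91], [-0.94, 2.29], [0.18, 2.7], [-1.29, 4.43], [0.17, 2.64], [-3, 3]. Speed limits (rad/s): [2.57, 2.57, 3.14, 3.14, 3.14, 3.14].

### API

Orientations are given as a unit quaternion [w, x, y, z].
In Python, from station import sensors, snapshot, camera_info, finish_job gives the robot as it stands.
- The arm moves only by the tool arm_command, never from a script. Its argument "series" is a list of rows, each a list of 3 entries, a list of its own where there are three numbers: the shift along the tool's x, y, z in m, then the turn about the tool's z in rad, then the opening, from 0 (shut) to 1 (fully open). A call has 1 to 12 rows; each row shifts and turns the commanded pose from where the row before left it, along the tool's axes as they then stand; what a row does not reach is not made up. A row lasts 1/8 s, in which the tool goes at most 62.5 mm and 10.7 degrees, less where a joint would pass 70% of its speed; a pose out of reach is approached as far as the arm can. A call is refused whole if a number of a shift passes 0.0625 or a number of a turn 0.188, either way. A call with a gripper value outside its range is refused whole. The fingers move at their own pace and stop on an object; "force" is the grip in N (left out, the last holds). Time passes only in rows, so rows that do not move let the fingers close. It gives the time, the measured TCP pose, the force and the opening at its end, in the units of the state.
- sensors.get_obs(): the state, without advancing time (a new reading comes with each control period).
- snapshot(name): name is "scene" or "top"; returns the picture (384x512x3 uint8, red, green, blue); there is no depth.
- camera_info(name): a dict with "fovy" (degrees; the focal length in pixels is half the picture's height over the tangent of half this angle, whatever the lens; pixels are square), "cx", "cy" (the principal point, pixels), "k1" (the pictures are not rectified: a ray, as slopes to the right and down, at radius r is drawn at 1 + k1 r^2 times it, then the intrinsics apply), "R" (3x3) and "t" (3): a world point X has camera coordinates R X + t. Camera axes: x right, y down, z forward; pixel columns grow to the right and rows downward; lengths in m; the calibration is good to about 2 mm. A picture is of the moment at which its call begins. camera_info takes no time and is no camera call.
- finish_job(): hands the job in, once; it reports no verdict.
The state is a dict: "time_s": time; "joint_positions": joint angles; "qvel": joint speeds; "tau": joint torques, N m; "ee_pos": TCP position; "tcp_rot": TCP orientation; "force": force on the tool from outside, world axes, zero at the start; "torque": the same for the moment, N m; "finger_gap": finger opening in m.
Only numpy, scipy, OpenCV 4.12 (cv2) and the standard library are available. Lean on these libraries where they do the work, as an engineer would, in place of code of your own. Each camera call takes 0.05 s, during which the arm holds its last target. There are 200 camera calls.

### The job

The cover of the filter-cube housing is stuck on its light seal: take the orange pry blade from the tray, slip it in under the cover and lever the cover up with the blade bearing on the yellow pry ledge, keeping your fingers off the cover until it is free and touching none of the filter cubes inside. Then swing the cover right back to its stop and lay the blade flat in the tray again, leaving everything else where it is.

Things in the scene. Friction and masses are not known exactly. Their poses are not given: they have to be found in the camera images.
- blade_grip (a point): pry blade, a straight flat tool 195 mm long, 90 g, lying level. Orange handle 110 mm long, 22 wide, 20 high; steel blade 85 mm long, 16 wide, 2.5 thick, at the handle's mid-height. This point: centre of the handle's section (10 mm above its underside) at the tool's centre of mass, 25 mm behind the handle's front end, 85 mm ahead of its rear end. x axis towards the tip, z up.
- blade_tip (a point): middle of the pry blade's tip, 110 mm ahead of blade_grip along the tool's x axis
- housing: filter-cube housing, cream metal box bolted to the table (cannot move): 120 mm deep (x), 130 wide (y), 80 high, walls 6 mm, black cover on top, beam ports at both sides (to 87 mm from the middle), motor low at the back (to 93 mm), flange 8 mm thick reaching 75 mm to front and back. Origin: centre of its underside. x axis from the front to the hinge at the back, z up.
- pry_slot (a point): middle of the pry slot in the front wall's outer face, 60 mm in front of the housing's origin, 76 mm above the table; axes of the housing. Slot through the wall: 44 mm wide, 8 high, from 72 mm up to the shut cover's underside at 80 mm. Before it a yellow ledge, 44 mm wide, top at 72 mm, stands out 12 mm: the blade levers over it. Behind it the box is empty down to 61 mm.
- ledge: yellow pry ledge, fixed to the housing (its frame is the housing's frame): sill of the pry slot and 12 mm lip before it, 44 mm wide (y), from x = -72 mm to x = -54 mm, flat top 72 mm above the table. The blade bears on it as on a fulcrum
- cubes: three filter cubes in a row inside the housing, with coloured glass on top: fixed to the housing, its frame is the housing's frame, the tops of the glass 61 mm above the table; they must not be touched
- cover (a joint): angle of the cover: 0 shut, 1.92 right back at its stop. Black plate 120 x 130 mm, 6 mm thick, about 220 g, flush with the walls, with a yellow mark at its front edge over the pry ledge; hinged along the back, the front rises. Its stiff hinge (0.35 N m of friction, about 5 N at the front part) holds it at any angle.
- cover_edge (a point): middle of the lower front edge of the cover; moves with it, 120 mm from the hinge axis
- cover_hinge (a point): middle of the cover's hinge axis, 60 mm behind the housing's origin, 80 mm above the table; the axis runs along the housing's y. Does not move
- tray: shallow aluminium tool tray, fixed, 270 mm long (x), 190 mm wide (y), walls 16 mm high and 3 mm thick, floor 3 mm thick. Origin: centre of its underside, on the table. The blade lies along its length in its right (-y) half
- driver: bystander: screwdriver with a blue handle, 190 mm long and 26 mm thick, lying along the tray in its left (+y) half, 64 mm from the tray's middle line; leave it alone
- objective: bystander: metal microscope objective standing on the table beyond, 33 mm across, 61 mm tall
- oil: bystander: amber immersion-oil bottle standing beyond, 32 mm across, 70 mm tall
- dish: bystander: clear round culture dish, 58 mm across, 15 mm tall, near the robot in the middle
- slidebox: bystander: blue slide box, 145 x 90 mm, 33 mm high, far left
- tissue: bystander: white carton of lens tissue, 115 x 75 mm, 50 mm high, far right
- canister: bystander: white plastic objective canister, 44 mm across, 75 mm tall, right and near
Things that resemble listed ones, but are neither listed nor needed, are in the scene too. What is shaped like the part that bears blade_grip but red is not meant.

How it is judged:
By the outcome, as a careful person would: the job done as asked, in the order asked, and still so for the second after the job is handed in, with the robot touching nothing.
It also fails if it takes over 53 s, if anything falls off the work surface, if the arm or the gripper's body presses on something with over 40 N, if the wrist force passes 120 N, or if a joint passes its speed limit or range.

## Working session

There is one attempt and no reset: what is moved stays moved. The work goes in short steps, Python scripts to look and compute and a tool call to move; the robot and the scene stay as the last step left them, time stands still between calls to the robot, and variables do not carry over. Pictures are saved under pics/ and viewed, about 8 in all and at most 12, crops included, and the job is handed in when it is done.

Besides the shell and the picture viewer there is one more tool, called as name(argument=value, ...) on one line, values as JSON. arm_command: Moves the arm, as the interface text tells. Its arguments: {"type":"object","properties":{"series":{"type":"array"},"force":{"type":"number"}},"required":["series"]}

```bash
mkdir -p pics; ls
python3 - <<'E'
from station import *
import cv2
o=sensors.get_obs();print(o)
for n in("scene","top"):
    im=snapshot(n);cv2.imwrite(f"pics/{n}0.png",cv2.resize(im[:,:,::-1],(800,600),interpolation=cv2.INTER_CUBIC));cv2.imwrite(f"{n}0_raw.png",im[:,:,::-1]);print(camera_info(n))
E
```

```text
pics
{'time_s': 0.0, 'joint_positions': array([-1.42211908e+00,  1.59041028e-01,  1.59826176e+00, -1.55680378e-05,
        1.38618599e+00, -2.10137177e-01]), 'qvel': array([ 0.00146958,  0.000168  ,  0.00076014,  0.00035236, -0.00072299,
        0.00020912]), 'tau': array([-2.42595033e-04, -3.95996439e+01, -3.31432092e+01, -2.00642612e-04,
        8.27184704e-03,  1.34313365e-05]), 'ee_pos': array([ 0.2017831 , -0.53778187,  0.23030662]), 'tcp_rot': array([-9.47849671e-04,  9.83948948e-01,  1.78447664e-01,  2.14825521e-05]), 'force': array([-0.28355905,  0.80382575, -0.46837846]), 'torque': array([ 0.02514973, -0.02012338,  0.0067982 ]), 'finger_gap': 0.08552627193201108}
{'fovy': 54.568781607975204, 'cx': 257.26755185609437, 'cy': 192.8041645602195, 'k1': -0.10762454080140138, 'R': array([[-0.54529591,  0.83816131,  0.01174741],
       [ 0.54464843,  0.36492394, -0.75510834],
       [-0.63718951, -0.40535928, -0.65549476]]), 't': array([ 0.32015252, -0.23660636,  1.43747651])}
{'fovy': 44.61490576748419, 'cx': 253.2220585078552, 'cy': 194.29523422545947, 'k1': 0.03580516925999693, 'R': array([[-1.79263456e-02, -9.99839310e-01, -2.84873419e-05],
       [-9.97578903e-01,  1.78877330e-02, -6.72038788e-02],
       [ 6.71935893e-02, -1.17630159e-03, -9.97739263e-01]]), 't': array([-0.00265759,  0.56010049,  1.53529413])}
```

View pics/scene0.png

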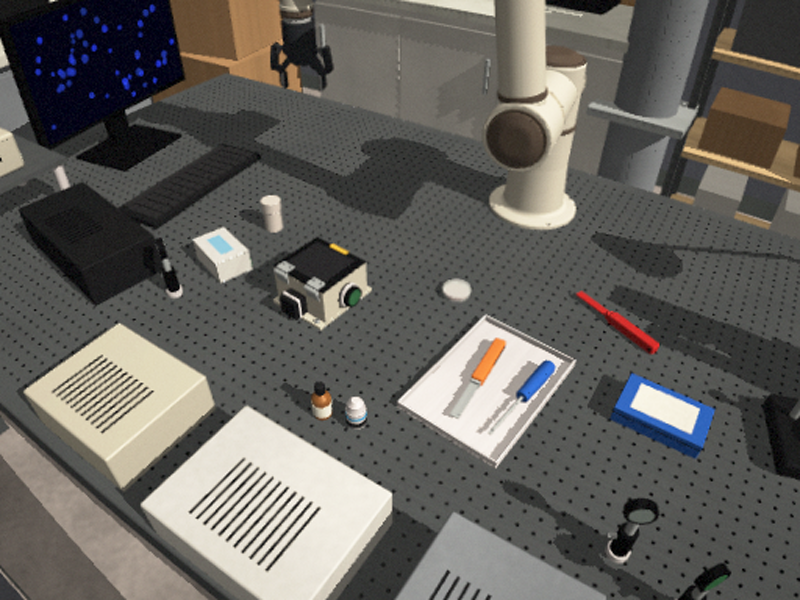

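View pics/top0.png

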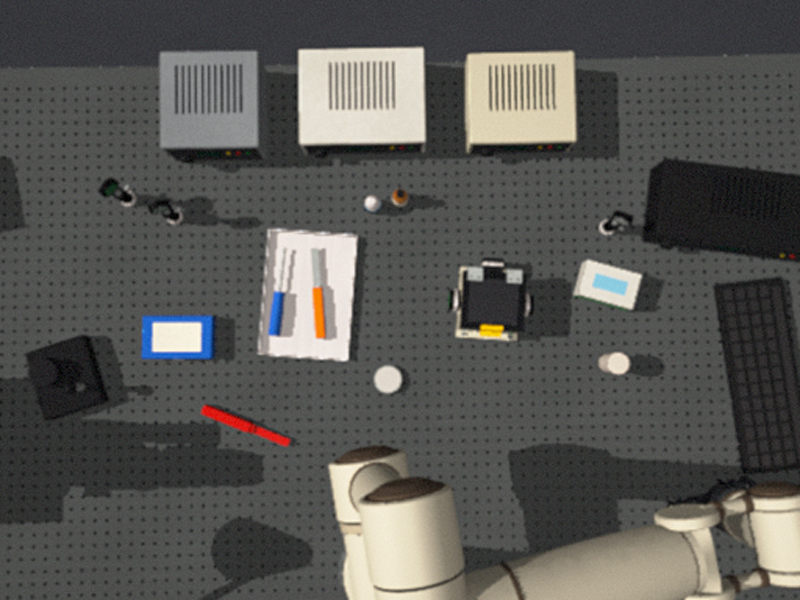

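Scene: the orange pry blade lies in the tray (top pic 800×600: handle (319,312), tip (316,250)). Candidates: orange tool (319,312) — chosen; red look-alike on the table (245,425) — rejected by colour; blue driver (277,312) — bystander. Housing cover at (492,298), with its yellow mark at (492,330) facing the robot.

```bash
cat > h.py <<'E'
import numpy as np, cv2
from station import *
def cam(n):
    c=camera_info(n);f=192/np.tan(np.radians(c['fovy']/2));return c,f
def ray2z(n,u,v,z):
    c,f=cam(n);d=np.array([(u-c['cx'])/f,(v-c['cy'])/f]);s=d.copy()
    for _ in range(20): s=d/(1+c['k1']*(s@s))
    R=c['R'];C=-R.T@c['t'];r=R.T@np.array([s[0],s[1],1]);return C+r*(z-C[2])/r[2]
def proj(n,X):
    c,f=cam(n);p=np.atleast_2d(X)@c['R'].T+c['t'];s=p[:,:2]/p[:,2:]
    s=s*(1+c['k1']*(s**2).sum(1,keepdims=True));return s*f+[c['cx'],c['cy']]
def crop(im,x0,y0,x1,y1,k):return cv2.resize(im[y0:y1,x0:x1],None,fx=k,fy=k,interpolation=cv2.INTER_CUBIC)
E
python3 - <<'E'
from h import *
im=cv2.imread('top0_raw.png');
hsv=cv2.cvtColor(im,cv2.COLOR_BGR2HSV)
m=((hsv[...,0]>5)&(hsv[...,0]<16)&(hsv[...,1]>150)&(hsv[...,2]>120)).astype(np.uint8)
m[:,:180]=0;m[:,225:]=0;m[:150]=0;m[240:]=0
ys,xs=np.nonzero(m);P=np.array([ray2z('top',x,y,0.023)[:2] for x,y in zip(xs,ys)])
r=cv2.minAreaRect((P*1e4).astype(np.float32));print('handle rect',r, len(xs))
c=P.mean(0);w,V=np.linalg.eigh(np.cov(P.T));print(c,V[:,1],np.degrees(np.arctan2(*V[::-1,1])))
y=((hsv[...,0]>18)&(hsv[...,0]<34)&(hsv[...,1]>150)&(hsv[...,2]>120)).astype(np.uint8);y[:200]=0;y[:,:300]=0;y[:,335:]=0
ys,xs=np.nonzero(y);print('yellow',xs.min(),xs.max(),ys.min(),ys.max())
a=crop(im,165,145,233,235,6);b=crop(im,282,162,347,222,6)
H=max(a.shape[0],b.shape[0]);pad=lambda q:cv2.copyMakeBorder(q,0,H-q.shape[0],0,0,0)
cv2.imwrite('pics/c1.png',np.hstack([pad(a),pad(b)])[:600,:800])
E
```

```text
handle rect ((5454.05419921875, 1513.66015625), (1040.083984375, 190.8841552734375), 3.477843999862671) 98
[0.54650922 0.15041983] [-0.99751062 -0.07051637] -175.9563533927367
yellow 307 321 207 214
```

View pics/c1.png

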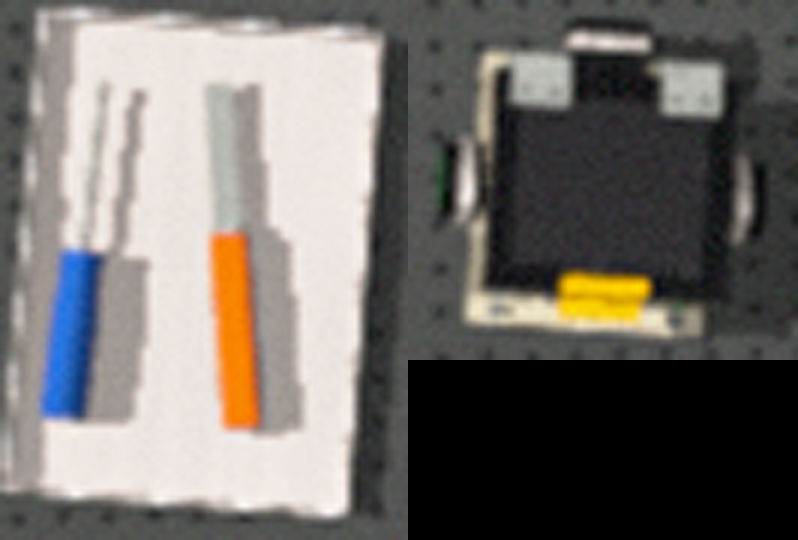

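The crop shows the orange handle (crop (215–258, 233–428)) with its steel tip at (222,85), along the tray with a slight skew; the housing has its yellow mark at (604,285) with the ledge below at (600,308), and flange corners at (466,322) and (703,338). Now I fit both poses and overlay the models.

```bash
cat > fit.py <<'E'
from h import *
from scipy.optimize import least_squares
C=lambda n:-camera_info(n)['R'].T@camera_info(n)['t']
def place(p,L):
    x,y,a=p;c,s=np.cos(a),np.sin(a);L=np.array(L,float);return np.c_[x+c*L[:,0]-s*L[:,1],y+s*L[:,0]+c*L[:,1],L[:,2]]
def un(c,x0,y0,k=6):return (np.array(c)+.5)/k-.5+[x0,y0]
if __name__=='__main__':
    print('cams',C('top'),C('scene'))
    hp=un(np.array([[466,322],[703,338],[560,316],[641,320],[558,272],[650,275],[488,288],[724,298]])-[408,0],282,162)
    HL=[[-.075,.065,.008],[-.075,-.065,.008],[-.072,.022,.072],[-.072,-.022,.072],[-.048,.022,.086],[-.048,-.022,.086],[-.06,.065,.086],[-.06,-.065,.086]]
    r=least_squares(lambda p:(proj('top',place(p,HL))-hp).ravel(),[.56,-.15,0],loss='soft_l1');h=r.x;print('housing',h,r.fun.reshape(-1,2).round(1).tolist())
    bp=un([[206,85],[235,85],[211,234],[246,234],[223,428],[259,427]],165,145)
    BL=[[.11,.008,.013],[.11,-.008,.013],[.025,.011,.023],[.025,-.011,.023],[-.085,.011,.023],[-.085,-.011,.023]]
    r=least_squares(lambda p:(proj('top',place(p,BL))-bp).ravel(),[.57,.15,0]);b=r.x;print('blade',b,r.fun.reshape(-1,2).round(1).tolist())
    tp=un([[38,10],[383,30],[348,516],[0,490]],165,145)
    TL=[[.135,.095,.016],[.135,-.095,.016],[-.135,-.095,.016],[-.135,.095,.016]]
    r=least_squares(lambda p:(proj('top',place(p,TL))-tp).ravel(),[.57,.15,0]);t=r.x;print('tray',t,r.fun.reshape(-1,2).round(1).tolist())
    outs=[]
    box=lambda x0,x1,y,z:[[x0,y,z],[x1,y,z],[x1,-y,z],[x0,-y,z]]
    for n,w in(('top',[(175,140,235,235),(282,162,347,222)]),('scene',[(250,200,370,295),(170,145,242,212)])):
        im=cv2.imread(n+'0_raw.png')
        for x0,y0,x1,y1 in w:
            k=6 if n=='top' else 3 if x1-x0>100 else 5.5
            q=crop(im,x0,y0,x1,y1,k)
            for p,L,z in((b,box(-.085,.025,.011,.023),0),(b,box(.025,.11,.008,.0143),0),(t,TL,0),(h,box(-.06,.06,.065,.086),0),(h,box(-.075,.075,.065,.008),0),(h,box(-.072,-.06,.022,.072),0)):
                u=(proj(n,place(p,L))-[x0,y0]+.5)*k-.5
                cv2.polylines(q,[u.round().astype(int)],True,(255,0,255) if len(outs)<9 else 0,1)
            outs.append(q)
    W=400;c=[cv2.copyMakeBorder(o[:300*2,:W],0,max(0,(570 if i==0 else 370)-o.shape[0]),0,max(0,W-o.shape[1]),0) for i,o in enumerate(outs)]
    A=np.vstack([outs[1],cv2.resize(outs[3],(390,363))]);cv2.imwrite('pics/ov_h.png',A[:,:])
    B=np.hstack([cv2.resize(outs[0],None,fx=.75,fy=.75),cv2.copyMakeBorder(outs[2],0,max(0,int(outs[0].shape[0]*.75)-outs[2].shape[0]),0,0,0)[:]]) if outs[2].shape[0]<=int(outs[0].shape[0]*.75)+1 else outs[0]
    A=cv2.resize(A,None,fx=.8,fy=.8);B=cv2.resize(B,(480,int(B.shape[0]*480/B.shape[1])))
    Hh=max(A.shape[0],B.shape[0]);pd=lambda q:cv2.copyMakeBorder(q,0,Hh-q.shape[0],0,0,0)
    cv2.imwrite('pics/ov.png',np.hstack([pd(A),pd(B)])[:600,:800])
E
python3 fit.py
```

```text
cams [ 0.45553487 -0.01087012  1.56946408] [1.21939009 0.40069832 0.75983393]
housing [ 0.55934024 -0.20927619 -0.0688922 ] [[0.3, -0.2], [-0.1, -0.8], [-0.2, 0.1], [0.1, 0.2], [0.9, -0.2], [-0.5, -0.0], [-1.1, 0.2], [0.6, 0.6]]
blade [0.57416261 0.15300632 0.05318826] [[0.0, -0.2], [-0.0, -0.5], [-0.4, -0.0], [0.4, -0.5], [-0.3, 0.8], [0.3, 0.5]]
tray [ 0.5847378   0.17510837 -0.08480903] [[0.4, -0.3], [-0.4, 0.1], [-0.3, -0.2], [0.3, 0.4]]Traceback (most recent call last):
  File "fit.py", line 31, in <module>
    B=np.hstack([cv2.resize(outs[0],None,fx=.75,fy=.75),cv2.copyMakeBorder(outs[2],0,max(0,int(outs[0].shape[0]*.75)-outs[2].shape[0]),0,0,0)[:]]) if outs[2].shape[0]<=int(outs[0].shape[0]*.75)+1 else outs[0]
      ~~~~~~~~~^^^^^^^^^^^^^^^^^^^^^^^^^^^^^^^^^^^^^^^^^^^^^^^^^^^^^^^^^^^^^^^^^^^^^^^^^^^^^^^^^^^^^^^^^^^^^^^^^^^^^^^^^^^^^^^^^^^^^^^^^^^^^^^^^^^
    return _nx.concatenate(arrs, 1, dtype=dtype, casting=casting)
           ~~~~~~~~~~~~~~~^^^^^^^^^^^^^^^^^^^^^^^^^^^^^^^^^^^^^^^
ValueError: all the input array dimensions except for the concatenation axis must match exactly, but along dimension 0, the array at index 0 has size 428 and the array at index 1 has size 427
```

```bash
python3 - <<'E'
s=open('fit.py').read();i=s.index('    W=400;')
s=s[:i]+'''    cv=np.zeros((600,800,3),np.uint8)
    for o,(x,y,w,hh) in zip(outs,((0,0,300,475),(310,0,325,300),(310,300,360,285),(0,0,1,1))): cv[y:y+hh,x:x+w]=cv2.resize(o,(w,hh))
    cv[0:0]=0; o=cv2.resize(outs[3],(300,280)); cv[320:600,0:300]=o
    cv2.imwrite('pics/ov.png',cv)
'''
open('fit.py','w').write(s)
E
python3 fit.py >/dev/null
cat > to.py <<'E'
import sys;from h import *
# usage: to.py x y z yaw -> shift in current tool axes, turn
o=sensors.get_obs();q=o['tcp_rot'];p=o['ee_pos'];w,x,y,z=q
X=np.array([1-2*(y*y+z*z),2*(x*y+w*z)]);ps=np.arctan2(X[1],X[0])
print('t',round(o['time_s'],2),'pos',p.round(4),'yaw',ps.round(4),'F',o['force'].round(1),'T',o['torque'].round(2),'gap',round(o['finger_gap'],4))
if len(sys.argv)>3:
    g=np.array([float(a) for a in sys.argv[1:4]]);ty=float(sys.argv[4]) if len(sys.argv)>4 else ps
    d=g-p
    for nm,a in(('now',ps),('after turn',ty)):
        print(nm,'shift',round(d[0]*np.cos(a)+d[1]*np.sin(a),4),round(d[0]*np.sin(a)-d[1]*np.cos(a),4),round(-d[2],4),'turn',round(ps-ty,4))
E
python3 to.py .574 .153 .12 .053
```

```text
t 0.1 pos [ 0.2018 -0.5378  0.2304] yaw 0.3588 F [-0.6  0.8  0.3] T [-0.04  0.04 -0.01] gap 0.0855
now shift 0.5911 -0.5161 0.1104 turn 0.3058
after turn shift 0.4083 -0.6701 0.1104 turn 0.3058
```

View pics/ov.png

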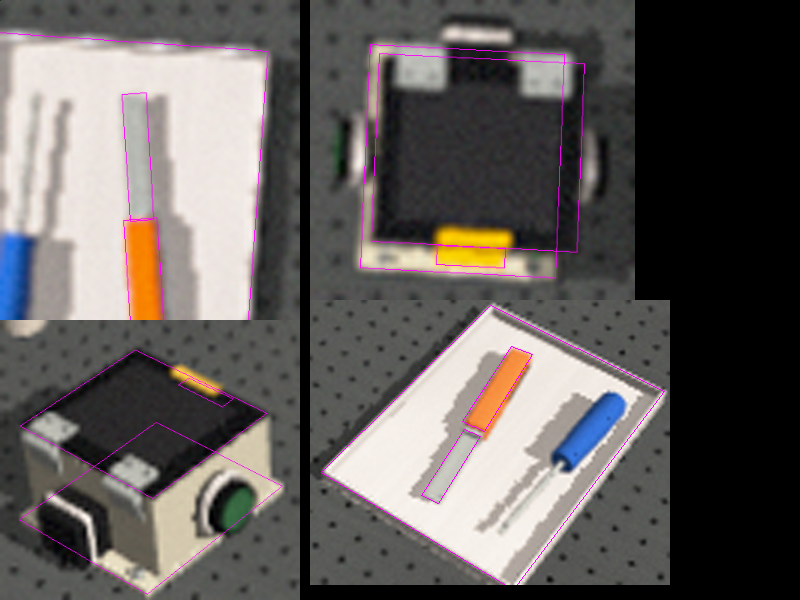

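The overlay matches both views to about 2 mm (blade outline at (135,150), housing at (470,150)). Moving to above the blade.

arm_command(series=[[[0, 0, 0], 0.153, 1], [[0, 0, 0], 0.153, 1], [[0.03, -0.05, 0], 0, 1], [[0.03, -0.05, 0], 0, 1], [[0.03, -0.05, 0], 0, 1], [[0.03, -0.05, 0], 0, 1], [[0.03, -0.05, 0], 0, 1], [[0.03, -0.05, 0], 0, 1], [[0.03, -0.05, 0], 0, 1], [[0.03, -0.05, 0], 0, 1], [[0.03, -0.05, 0], 0, 1], [[0.03, -0.05, 0], 0, 1]], force=60)

```text
time_s: 1.6
ee_pos: [0.4755, -0.0213, 0.2311]
tcp_rot: [0.0, 1.0, 0.026, -0.0]
force: [0.7, -0.7, -0.2]
finger_gap: 0.0858
```

```bash
python3 to.py .574 .153 .06 .053
```

```text
t 1.6 pos [ 0.4755 -0.0213  0.2311] yaw 0.0529 F [ 0.7 -0.7 -0.2] T [ 0.02 -0.02 -0.03] gap 0.0858
now shift 0.1076 -0.1689 0.1711 turn -0.0001
after turn shift 0.1076 -0.1689 0.1711 turn -0.0001
```

arm_command(series=[[[0.027, -0.042, 0], 0, 0.6], [[0.027, -0.042, 0.01], 0, 0.6], [[0.027, -0.042, 0.03], 0, 0.6], [[0.027, -0.043, 0.03], 0, 0.6], [[0, 0, 0.06], 0, 0.6], [[0, 0, 0.04], 0, 0.6], [[0, 0, 0], 0, 0.6]])

```text
time_s: 2.48
ee_pos: [0.5702, 0.1511, 0.0571]
tcp_rot: [0.0, 1.0, 0.026, -0.005]
force: [-0.1, 0.2, 1.0]
finger_gap: 0.0515
```

```bash
python3 to.py .574 .153 .007 .053
python3 - <<'E'
from h import *
im=snapshot('top')[:,:,::-1];s=snapshot('scene')[:,:,::-1]
a=crop(im,165,140,240,235,5);b=crop(s,240,180,380,300,3)
cv=np.zeros((480,800,3),np.uint8);cv[:475,:375]=a;cv[:360,380:800]=b;cv2.imwrite('pics/g1.png',cv)
E
```

```text
t 2.48 pos [0.5702 0.1511 0.0571] yaw 0.053 F [-0.1  0.2  1. ] T [-0.03  0.01 -0.02] gap 0.0515
now shift 0.0039 -0.0017 0.0501 turn -0.0
after turn shift 0.0039 -0.0017 0.0501 turn -0.0
```

View pics/g1.png

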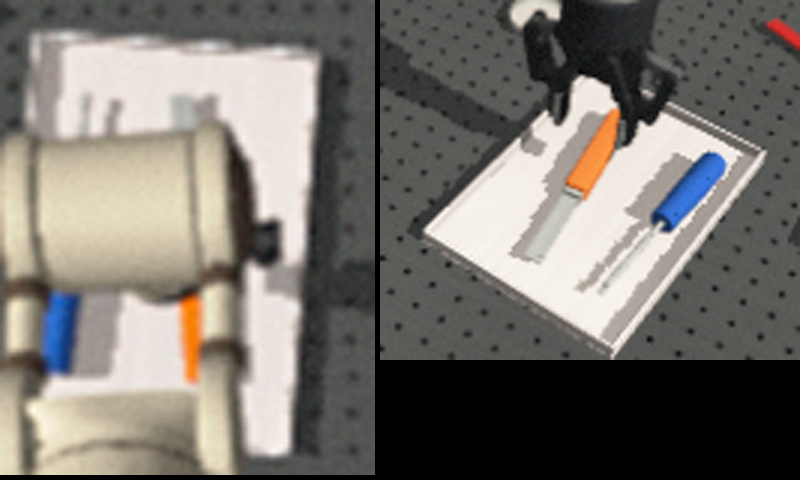

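The fingers straddle the orange handle (scene crop (600,140)), clear of the driver at (690,190). Descend and grasp.

arm_command(series=[[[0.004, -0.002, 0.025], 0, 0.6], [[0, 0, 0.015], 0, 0.6], [[0, 0, 0.01], 0, 0.6], [[0, 0, 0], 0, 0.6], [[0, 0, 0], 0, 0], [[0, 0, 0], 0, 0], [[0, 0, 0], 0, 0], [[0, 0, 0], 0, 0]], force=60)

```text
time_s: 3.58
ee_pos: [0.5788, 0.1535, 0.0125]
tcp_rot: [-0.0, 1.0, 0.026, 0.001]
force: [-0.8, -0.2, 5.3]
finger_gap: 0.02
```

```bash
python3 to.py .574 .153 .007 .053
```

```text
t 3.58 pos [0.5788 0.1535 0.0125] yaw 0.0529 F [-0.8 -0.2  5.3] T [0.01 0.14 0.03] gap 0.02
now shift -0.0048 0.0002 0.0055 turn -0.0001
after turn shift -0.0048 0.0002 0.0055 turn -0.0001
```

arm_command(series=[[[0, 0, 0], 0, 0.6], [[0, 0, 0], 0, 0.6], [[-0.005, 0, 0], 0, 0.6], [[0, 0, 0], 0, 0.6]])

```text
time_s: 4.08
ee_pos: [0.5721, 0.1532, 0.0109]
tcp_rot: [0.0, 1.0, 0.026, -0.001]
force: [0.5, 0.4, 0.3]
finger_gap: 0.0513
```

```bash
python3 to.py .574 .153 .007 .053
```

```text
t 4.08 pos [0.5721 0.1532 0.0109] yaw 0.0529 F [0.5 0.4 0.3] T [0.02 0.02 0.02] gap 0.0513
now shift 0.0019 0.0003 0.0039 turn -0.0001
after turn shift 0.0019 0.0003 0.0039 turn -0.0001
```

arm_command(series=[[[0.002, 0, 0.005], 0, 0.6], [[0, 0, 0], 0, 0.6], [[0, 0, 0], 0, 0], [[0, 0, 0], 0, 0], [[0, 0, 0], 0, 0], [[0, 0, 0], 0, 0]], force=60)

```text
time_s: 4.82
ee_pos: [0.5752, 0.1533, 0.0066]
tcp_rot: [-0.0, 1.0, 0.026, 0.0]
force: [-0.0, 0.8, 2.2]
finger_gap: 0.0206
```

```bash
python3 to.py .574 .153 .007 .053
```

```text
t 4.83 pos [0.5752 0.1533 0.0066] yaw 0.0528 F [-0.   0.8  2.2] T [0.01 0.05 0.01] gap 0.0206
now shift -0.0012 0.0002 -0.0004 turn -0.0002
after turn shift -0.0012 0.0002 -0.0004 turn -0.0002
```

arm_command(series=[[[0, 0, -0.02], 0, 0], [[0, 0, -0.05], 0, 0], [[0, 0, -0.05], 0, 0], [[0, 0, 0], 0.122, 0], [[0, 0, 0], 0, 0]])

```text
time_s: 5.45
ee_pos: [0.5752, 0.1533, 0.1278]
tcp_rot: [-0.0, 0.999, -0.034, 0.001]
force: [0.0, -0.1, -1.4]
finger_gap: 0.0203
```

```bash
python3 to.py .3458 -.1946 .10 -.069
```

```text
t 5.45 pos [0.5752 0.1533 0.1278] yaw -0.0679 F [ 0.  -0.1 -1.4] T [-0.02  0.01  0.02] gap 0.0203
now shift -0.2053 0.3627 0.0278 turn 0.0011
after turn shift -0.2049 0.3629 0.0278 turn 0.0011
```

arm_command(series=[[[-0.041, 0.042, 0], 0.001, 0], [[-0.041, 0.042, 0], 0, 0], [[-0.041, 0.042, 0], 0, 0], [[-0.041, 0.042, 0], 0, 0], [[-0.041, 0.042, 0], 0, 0], [[0, 0.05, 0.01], 0, 0], [[0, 0.05, 0.015], 0, 0], [[0, 0.043, 0.02], 0, 0], [[0, 0.01, 0.013], 0, 0], [[0, 0, 0], 0, 0], [[0, 0, 0], 0, 0]])

```text
time_s: 6.82
ee_pos: [0.3449, -0.1938, 0.0684]
tcp_rot: [-0.0, 0.999, -0.034, -0.0]
force: [0.1, -0.9, -0.4]
finger_gap: 0.0206
```

```bash
python3 to.py .3458 -.1946 .0696 -.069
python3 - <<'E'
from h import *
im=snapshot('top')[:,:,::-1];s=snapshot('scene')[:,:,::-1]
a=crop(im,265,150,355,270,4);b=crop(s,165,120,265,215,4)
cv=np.zeros((480,800,3),np.uint8);cv[:480,:360]=a;cv[:380,370:770]=b;cv2.imwrite('pics/g2.png',cv);cv2.imwrite('t2.png',im);cv2.imwrite('s2.png',s)
E
```

```text
t 6.83 pos [ 0.3449 -0.1938  0.0684] yaw -0.0687 F [ 0.1 -0.9 -0.4] T [-0.03  0.04  0.01] gap 0.0206
now shift 0.0009 0.0007 -0.0012 turn 0.0003
after turn shift 0.0009 0.0007 -0.0012 turn 0.0003
```

View pics/g2.png

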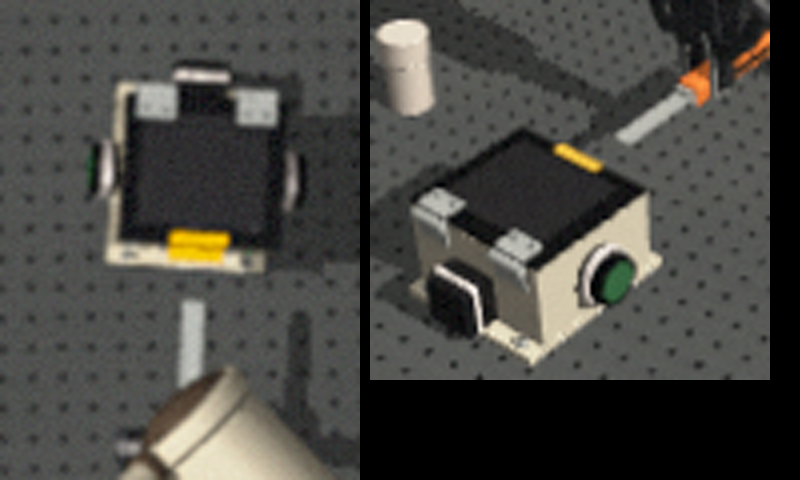

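The blade is aligned with the slot (top-crop tip (193,302), ledge (198,258)), and in the scene crop its tip is at about (625,137). Triangulating the tip height before insertion.

Run:
```python
from h import *
from scipy.optimize import least_squares
o=sensors.get_obs();p=o['ee_pos'];d=np.array([np.cos(-.0687),np.sin(-.0687),0])
n=np.array([-d[1],d[0],0])
base=p+[0,0,.0064]
for nm,f in(('t2.png','top'),('s2.png','scene')):
    im=cv2.imread(nm).astype(float);k=12
    c=proj(f,base+.1088*d)[0]
    # predicted outline of blade, drawn at tip pitch 0
    L=[base+.0238*d+.008*n,base+.1088*d+.008*n,base+.1088*d-.008*n,base+.0238*d-.008*n]
    x0,y0=(c-[16,14]).astype(int);q=crop(im.clip(0,255).astype(np.uint8),x0,y0,x0+33,y0+30,k)
    u=(proj(f,np.array(L))-[x0,y0]+.5)*k-.5
    cv2.polylines(q,[u.round().astype(int)],True,(255,0,255),1);cv2.imwrite(f+'_q.png',q);print(f,c)
cv2.imwrite('pics/g3.png',np.hstack([cv2.imread('top_q.png'),cv2.imread('scene_q.png')]))
```

```text
top [313.0998872  225.28760445]
scene [227.26968456 155.13230527]
```

View pics/g3.png

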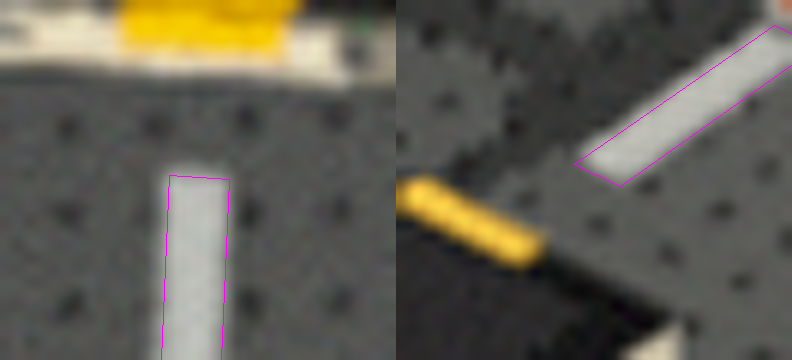

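The predicted outline coincides with the blade tip (left (200,178), right (600,172)) to about 1 mm: level, and at slot height. Insert slowly.

arm_command(series=[[[0.02, 0.001, -0.001], 0, 0], [[0.01, 0, 0], 0, 0], [[0.01, 0, 0], 0, 0], [[0.01, 0, 0], 0, 0], [[0, 0, 0], 0, 0]])

```text
time_s: 7.55
ee_pos: [0.3953, -0.199, 0.0694]
tcp_rot: [0.0, 0.999, -0.035, 0.0]
force: [0.1, 0.2, -1.3]
finger_gap: 0.0206
```

arm_command(series=[[[0.012, 0, 0], 0, 0], [[0, 0, 0.003], 0, 0], [[0, 0, 0.003], 0, 0], [[0, 0, 0.003], 0, 0], [[0, 0, 0.003], 0, 0], [[0.001, 0, 0.003], 0, 0], [[0, 0, 0], 0, 0]], force=45)

```text
time_s: 8.43
ee_pos: [0.4081, -0.2003, 0.0548]
tcp_rot: [0.0, 0.999, -0.035, 0.0]
force: [-1.1, 0.5, 4.8]
finger_gap: 0.0208
```

```bash
python3 to.py
```

```text
t 8.43 pos [ 0.4081 -0.2003  0.0548] yaw -0.0704 F [-1.1  0.5  4.8] T [ 0.   -0.23  0.06] gap 0.0208
```

arm_command(series=[[[0.001, 0, 0.003], 0, 0], [[0.001, 0, 0.003], 0, 0], [[0.001, 0, 0.003], 0, 0], [[0, 0, 0], 0, 0]])

```text
time_s: 8.93
ee_pos: [0.4098, -0.2003, 0.0454]
tcp_rot: [-0.0, 0.999, -0.035, -0.001]
force: [-6.5, -0.3, 5.5]
finger_gap: 0.021
```

```bash
python3 to.py;python3 - <<'E'
from h import *
im=snapshot('top')[:,:,::-1];s=snapshot('scene')[:,:,::-1]
cv2.imwrite('t3.png',im);cv2.imwrite('s3.png',s)
E
```

```text
t 8.93 pos [ 0.4098 -0.2003  0.0454] yaw -0.0701 F [-6.5 -0.3  5.5] T [-0.03  0.51 -0.05] gap 0.021
```

arm_command(series=[[[0, 0, 0.003], 0, 0], [[0, 0, 0.003], 0, 0], [[0, 0, 0.003], 0, 0], [[0, 0, 0], 0, 0]])

```text
time_s: 9.52
ee_pos: [0.4107, -0.2007, 0.0368]
tcp_rot: [0.0, 0.999, -0.035, -0.0]
force: [-3.3, -0.6, 6.5]
finger_gap: 0.0206
```

```bash
python3 to.py;python3 - <<'E'
from h import *
im=snapshot('top')[:,:,::-1];s=snapshot('scene')[:,:,::-1]
cv2.imwrite('t4.png',im);cv2.imwrite('s4.png',s)
a=crop(s,165,120,265,215,4);b=crop(im,282,150,352,260,4)
cv=np.zeros((440,700,3),np.uint8);cv[:380,:400]=a;cv[:440,410:690]=b;cv2.imwrite('pics/g4.png',cv)
E
```

```text
t 9.53 pos [ 0.4107 -0.2007  0.0368] yaw -0.0703 F [-3.3 -0.6  6.5] T [-0.    0.07  0.02] gap 0.0206
```

View pics/g4.png

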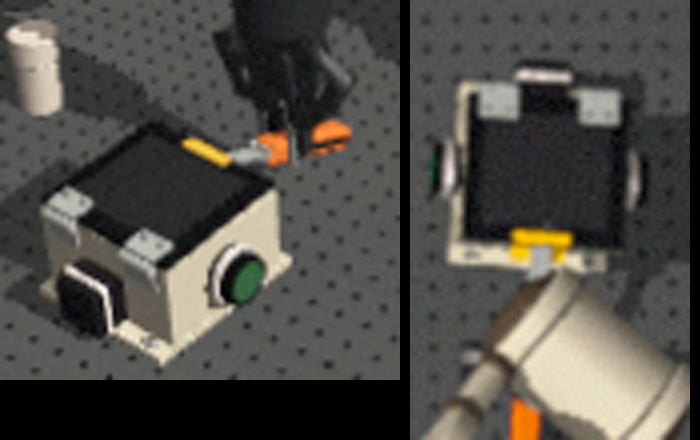

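The cover front has risen about 5 mm (scene-crop corner went from (275,190) to (275,183)); the blade is tilted with its handle down over the ledge. Slide deeper along the blade direction, over the ledge, to raise it further.

arm_command(series=[[[0.005, 0, -0.0018], 0, 0], [[0.005, 0, -0.0018], 0, 0], [[0.005, 0, -0.0018], 0, 0], [[0.005, 0, -0.0018], 0, 0], [[0.005, 0, -0.0018], 0, 0], [[0.003, 0, 0], 0, 0], [[0, 0, 0.003], 0, 0], [[0, 0, 0.003], 0, 0], [[0, 0, 0], 0, 0]], force=60)

```text
time_s: 10.75
ee_pos: [0.4348, -0.2003, 0.0382]
tcp_rot: [-0.002, 0.999, -0.034, -0.005]
force: [-14.4, 4.4, 10.8]
finger_gap: 0.0205
```

```bash
python3 to.py;cat >ang.py <<'E'
import sys;from fit import *
# cover angle estimate from black front-edge: overlay of candidate angles
H=[.5593,-.2093,-.069]
def cover(th):
    r=np.array([0,.12]);o=[]
    for rr in(.12,0):
        for y in((.065,-.065) if rr else (-.065,.065)):
            o.append([.06-rr*np.cos(th),y,.08+rr*np.sin(th)])
    return place(H,o)
E
python3 - <<'E'
from ang import *
s=snapshot('scene')[:,:,::-1];cv2.imwrite('s5.png',s);x0,y0,x1,y1,k=165,100,265,205,5
q=crop(s,x0,y0,x1,y1,k);q2=q.copy()
for th,c in((0,(255,255,0)),(.1,(255,0,255)),(.2,(0,255,0))):
    u=(proj('scene',cover(th))-[x0,y0]+.5)*k-.5;cv2.polylines(q2,[u.round().astype(int)],True,c,1)
cv2.imwrite('pics/g5.png',np.hstack([q[:,100:],q2[:,100:]]))
E
```

```text
t 10.75 pos [ 0.4348 -0.2003  0.0382] yaw -0.0689 F [-14.4   4.4  10.8] T [0.54 1.66 0.15] gap 0.0205
```

View pics/g5.png

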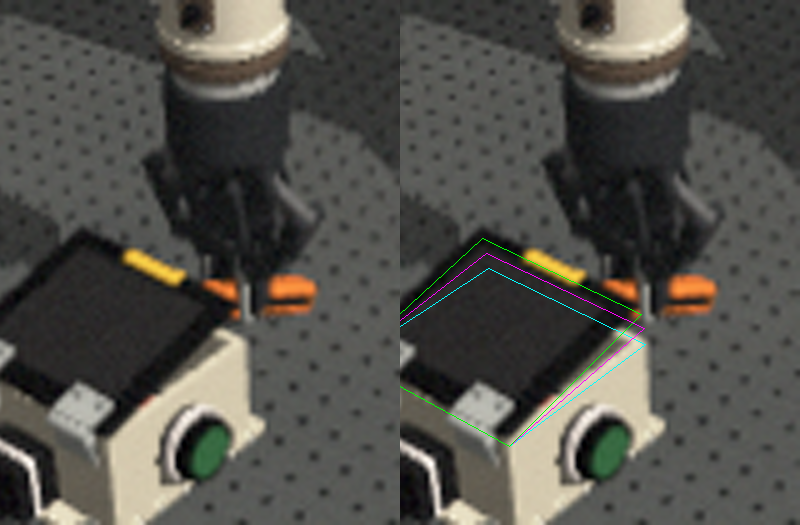

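The cover stands at about 0.18 rad (its edge coincides with the green outline near (640,315)), so it is off the seal. The rear of the handle is near the table, so I now lift with the blade under the cover along its arc.

arm_command(series=[[[0, 0, 0], 0, 0], [[0, 0, -0.009], 0, 0], [[0.003, 0, -0.0085], 0, 0], [[0.004, 0, -0.008], 0, 0], [[0.0045, 0, -0.008], 0, 0], [[0.005, 0, -0.0075], 0, 0], [[0.006, 0, -0.0065], 0, 0], [[0, 0, 0], 0, 0]], force=110)

```text
time_s: 11.8
ee_pos: [0.4628, -0.2047, 0.0882]
tcp_rot: [0.001, 0.999, -0.035, 0.002]
force: [-0.5, 1.3, -2.8]
finger_gap: 0.0193
```

```bash
python3 to.py
cat > look.py <<'E'
import sys;from ang import *
s=snapshot('scene')[:,:,::-1];cv2.imwrite(sys.argv[1]+'.png',s);x0,y0,x1,y1,k=150,70,275,205,4.4
q=crop(s,x0,y0,x1,y1,k)
for th,c in zip(map(float,sys.argv[2:]),((255,255,0),(255,0,255),(0,255,0))):
    u=(proj('scene',cover(th))-[x0,y0]+.5)*k-.5;cv2.polylines(q,[u.round().astype(int)],True,c,1)
cv2.imwrite('pics/'+sys.argv[1]+'.png',q)
E
python3 look.py g6 .6 .8
```

```text
t 11.8 pos [ 0.4628 -0.2047  0.0882] yaw -0.0703 F [-0.5  1.3 -2.8] T [0.01 0.28 0.03] gap 0.0193
```

View pics/g6.png

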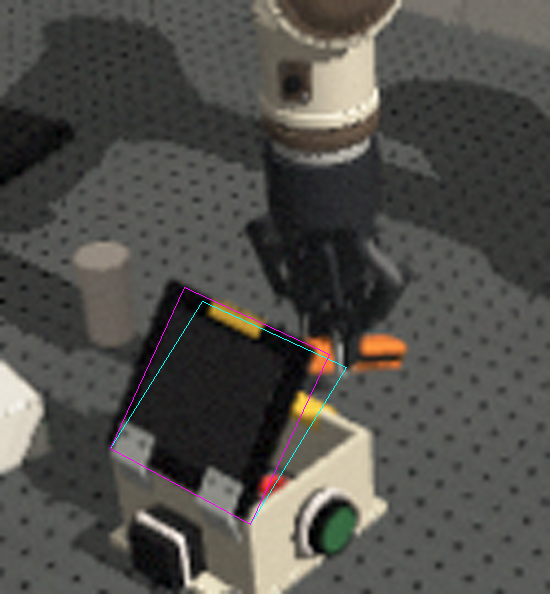

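The cover is at about 0.8 rad (edge on the magenta outline, (185,288)–(330,355)), and the blade is beneath it with the fingers well clear. Continue the arc.

arm_command(series=[[[0.007, 0, -0.006], 0, 0], [[0.0075, 0, -0.005], 0, 0], [[0.008, 0, -0.0045], 0, 0], [[0.0085, 0, -0.0035], 0, 0], [[0.0085, 0, -0.0025], 0, 0], [[0.009, 0, -0.002], 0, 0], [[0.009, 0, -0.001], 0, 0], [[0.009, 0, 0], 0, 0], [[0.009, 0, 0.001], 0, 0], [[0.009, 0, 0.0015], 0, 0], [[0, 0, 0], 0, 0]])

```text
time_s: 13.22
ee_pos: [0.547, -0.2099, 0.1093]
tcp_rot: [0.0, 0.999, -0.035, 0.001]
force: [0.6, -0.6, -0.9]
finger_gap: 0.0196
```

```bash
python3 to.py
```

```text
t 13.22 pos [ 0.547  -0.2099  0.1093] yaw -0.0701 F [ 0.6 -0.6 -0.9] T [ 0.02  0.02 -0.08] gap 0.0196
```

arm_command(series=[[[0.0085, 0, 0.002], 0, 0], [[0.0085, 0, 0.0025], 0, 0], [[0.004, 0, 0.001], 0, 0], [[0, 0, 0], 0, 0]])

```text
time_s: 13.72
ee_pos: [0.5502, -0.2103, 0.1067]
tcp_rot: [-0.002, 0.999, -0.033, -0.022]
force: [-79.7, 9.5, 63.1]
finger_gap: 0.0194
```

```bash
python3 to.py; python3 look.py g7 1.92 1.75
```

```text
t 13.72 pos [ 0.5502 -0.2103  0.1067] yaw -0.0668 F [-79.7   9.5  63.1] T [ 1.39 12.57  0.24] gap 0.0194
```

View pics/g7.png

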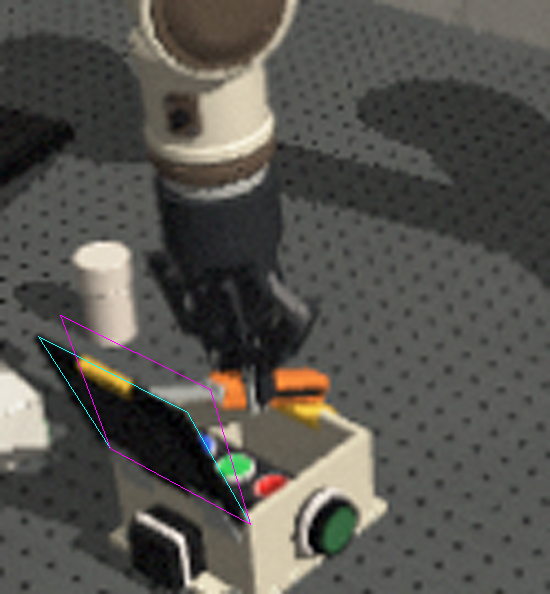

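The cover lies on the 1.92 outline (edge (40,338)–(187,412)), at its stop; the force is about 100 N, so back off now.

arm_command(series=[[[-0.012, 0, 0], 0, 0], [[-0.02, 0, 0], 0, 0], [[-0.03, 0, -0.02], 0, 0], [[-0.04, 0, -0.03], 0, 0], [[0, 0, 0], 0, 0]])

```text
time_s: 14.4
ee_pos: [0.4655, -0.2051, 0.1566]
tcp_rot: [0.002, 0.999, -0.036, 0.003]
force: [1.2, -0.8, 0.3]
finger_gap: 0.0194
```

```bash
python3 - <<'E'
from h import *
s=snapshot('scene')[:,:,::-1];im=snapshot('top')[:,:,::-1];cv2.imwrite('s8.png',s);cv2.imwrite('t8.png',im)
a=cv2.imread('g7.png')
# cover unchanged?  black-cover/yellow-mark centroid
for q in(a,s):
    h=cv2.cvtColor(q,cv2.COLOR_BGR2HSV);m=((h[...,0]>18)&(h[...,0]<34)&(h[...,1]>130)&(h[...,2]>110));m[:140]=0;m[170:]=0;m[:,:160]=0;m[:,190:]=0
    ys,xs=np.nonzero(m);print(xs.mean(),ys.mean(),len(xs))
E
python3 to.py .577 .152 .15 .053
```

```text
173.14634146341464 154.390243902439 41
173.1860465116279 154.32558139534885 43
t 14.5 pos [ 0.4657 -0.2045  0.1542] yaw -0.0708 F [-0.3  0.7 -0.9] T [ 0.04  0.05 -0.02] gap 0.0195
now shift 0.0858 -0.3635 0.0042 turn -0.1238
after turn shift 0.1301 -0.3501 0.0042 turn -0.1238
```

arm_command(series=[[[0, -0.05, 0], 0, 0], [[0.005, -0.05, 0], -0.124, 0], [[0.024, -0.05, 0], 0, 0], [[0.024, -0.05, 0], 0, 0], [[0.024, -0.05, 0], 0, 0], [[0.024, -0.05, 0], 0, 0], [[0.02, -0.05, 0], 0, 0], [[0, 0, 0], 0, 0], [[0, 0, 0], 0, 0]])

```text
time_s: 15.62
ee_pos: [0.579, 0.1516, 0.1521]
tcp_rot: [0.0, 1.0, 0.027, -0.001]
force: [0.2, -0.5, -0.7]
finger_gap: 0.0198
```

```bash
cat > bp.py <<'E'
from h import *
o=sensors.get_obs();p=o['ee_pos'];w,x,y,z=o['tcp_rot'];ps=np.arctan2(2*(x*y+w*z),1-2*(y*y+z*z))
S={n:snapshot(n)[:,:,::-1] for n in('scene','top')}
d=np.array([np.cos(ps),np.sin(ps),0]);n=np.array([-d[1],d[0],0]);Z=np.array([0,0,1.])
def pts(ph,s,dz,segs=((-.085,.025,.011,.01),(.025,.11,.008,.0013))):
    a=d*np.cos(ph)+Z*np.sin(ph);u=-d*np.sin(ph)+Z*np.cos(ph);c=p+Z*dz+a*s
    return [np.array([c+a*i+n*j*W+u*k*T for i in(A,B) for j in(-1,1) for k in(-1,1)]) for A,B,W,T in segs]
M={}
for f,im in S.items():
    h=cv2.cvtColor(im,cv2.COLOR_BGR2HSV);M[f]=((h[...,0]>4)&(h[...,0]<17)&(h[...,1]>150)&(h[...,2]>90)).astype(np.uint8)
    c=proj(f,p)[0];g=np.zeros_like(M[f]);cv2.circle(g,tuple(int(v) for v in c),60,1,-1);M[f]*=g
def score(ph,s,dz,k=4):
    # hull of the handle in the scene view against hull extents of orange pixels
    e=0
    for f in('scene',):
        H=pts(ph,s,dz)[0];u=cv2.convexHull(((proj(f,H))).astype(np.float32))[:,0]
        ys,xs=np.nonzero(M[f]);m=np.c_[xs,ys].astype(np.float32)
        mh=cv2.convexHull(m)[:,0]
        for a in np.arange(0,2*np.pi,.2):
            v=np.array([np.cos(a),np.sin(a)]);e+=((u@v).max()-(mh@v).max()-.4)**2
    return e
if __name__=='__main__':
    from scipy.optimize import minimize
    b=min((minimize(lambda q:score(q[0],q[1]/100,q[2]/100)+ (q[2]-.64)**2*3,[t,0,.64],method='Nelder-Mead') for t in(-.2,0,.3,.6)),key=lambda r:r.fun)
    ph,s,dz=b.x[0],b.x[1]/100,b.x[2]/100;print('pitch',ph,'slide',s,'dz',dz,'err',b.fun,'npx',M['scene'].sum(),'p',p,ps)
    out=[]
    for f,im in S.items():
        c=proj(f,p)[0].astype(int);x0,y0=c-[40,45];k=5;q=crop(im,x0,y0,x0+80,y0+90,k)
        for P in pts(ph,s,dz):
            u=(proj(f,P)-[x0,y0]+.5)*k-.5;cv2.polylines(q,[cv2.convexHull(u.astype(np.float32)).round().astype(int)],True,(255,0,255),1)
        out.append(q)
    cv2.imwrite('pics/bp.png',np.hstack(out))
E
python3 bp.py; python3 to.py .577 .152 .05 .053
```

```text
pitch 0.5928152995178151 slide -0.009324357352490636 dz 0.01379503424283858 err 91.5008829559804 npx 70 p [0.57898581 0.15161024 0.15205795] 0.05464242541668825
t 15.72 pos [0.5789 0.1506 0.1526] yaw 0.0527 F [ 0.1 -1.  -1.1] T [ 0.03 -0.04 -0.  ] gap 0.0191
now shift -0.0018 -0.0015 0.1026 turn -0.0003
after turn shift -0.0018 -0.0015 0.1026 turn -0.0003
```

View pics/bp.png

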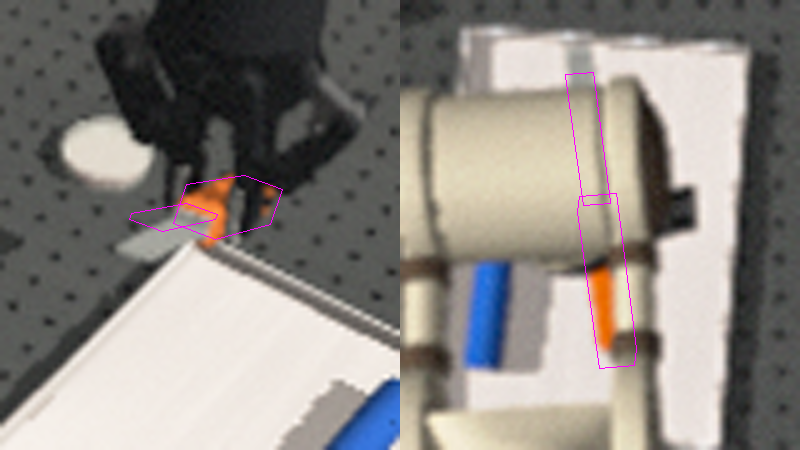

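The crop shows the top-view tip at (580,45), the handle rear at (605,352) and the scene-view tip at (140,255); the automatic fit overstates the pitch, so I refit from these points.

Run:
```python
import bp;from bp import *
from scipy.optimize import least_squares
p=np.array([.57898581,.15161024,.15205795]);bp.p=p
def off(f):return proj(f,p)[0].astype(int)-[40,45]
def px(f,c):return (np.array(c)+.5)/5-.5+off(f)
tt=px('top',(580-400,45));rr=px('top',(605-400,352));ts=px('scene',(140,255))
def model(q):
    ph,s,dz,dy=q;a=d*np.cos(ph)+Z*np.sin(ph);u=-d*np.sin(ph)+Z*np.cos(ph);c=p+Z*dz+a*s
    return np.r_[proj('top',c+a*.11+n*dy)[0]-tt,(proj('top',c-a*.085+u*.01)[0]-rr)[1]*1,proj('scene',c+a*.11+n*dy)[0]-ts,(dz-.0064)*200]
r=least_squares(model,[.3,0,.0064,0]);print(r.x,r.fun.round(2))
```

```text
[0.5219975  0.00459361 0.00716309 0.00265304] [-1.19  0.77 -0.15 -1.02  0.01  0.15]
```

arm_command(series=[[[-0.006, 0, 0.04], 0, 0], [[0, 0, 0.04], 0, 0], [[0, 0, 0.02], 0, 0], [[0, 0, 0.005], 0, 0], [[0, 0, 0.005], 0, 0], [[0, 0, 0.005], 0, 0], [[0, 0, 0.005], 0, 0], [[0, 0, 0], 0, 0]], force=30)

```text
time_s: 16.82
ee_pos: [0.5765, 0.1518, 0.037]
tcp_rot: [-0.001, 1.0, 0.027, 0.004]
force: [0.7, 2.2, 9.1]
finger_gap: 0.0198
```

```bash
python3 to.py .574 .153 .0066 .053
```

```text
t 16.82 pos [0.5765 0.1518 0.037 ] yaw 0.0531 F [0.7 2.2 9.1] T [ 0.35  0.48 -0.16] gap 0.0198
now shift -0.0024 -0.0013 0.0304 turn 0.0001
after turn shift -0.0024 -0.0013 0.0304 turn 0.0001
```

arm_command(series=[[[0, 0, 0.003], 0, 0], [[0, 0, 0.004], 0, 0], [[0, 0, 0.004], 0, 0], [[0, 0, 0.004], 0, 0], [[0, 0, 0], 0, 0]], force=20)

```text
time_s: 17.45
ee_pos: [0.5776, 0.1515, 0.0223]
tcp_rot: [-0.0, 1.0, 0.027, 0.005]
force: [3.7, 0.6, 7.8]
finger_gap: 0.0196
```

```bash
python3 to.py .574 .153 .0066 .053
```

```text
t 17.45 pos [0.5776 0.1515 0.0223] yaw 0.0536 F [3.7 0.6 7.8] T [ 0.16  0.01 -0.04] gap 0.0196
now shift -0.0035 -0.0017 0.0157 turn 0.0006
after turn shift -0.0035 -0.0017 0.0157 turn 0.0006
```

arm_command(series=[[[0, 0, 0.004], 0, 0], [[0, 0, 0.004], 0, 0], [[0, 0, 0.003], 0, 0], [[0, 0, 0.002], 0, 0], [[0, 0, 0], 0, 0], [[0, 0, 0], 0, 0]])

```text
time_s: 18.2
ee_pos: [0.5785, 0.1516, 0.0107]
tcp_rot: [-0.0, 1.0, 0.027, 0.005]
force: [3.2, 0.4, 14.2]
finger_gap: 0.0192
```

```bash
python3 to.py .574 .153 .0066 .053
```

```text
t 18.2 pos [0.5785 0.1516 0.0107] yaw 0.0533 F [ 3.2  0.4 14.2] T [ 0.18  0.63 -0.11] gap 0.0192
now shift -0.0044 -0.0016 0.0041 turn 0.0003
after turn shift -0.0044 -0.0016 0.0041 turn 0.0003
```

arm_command(series=[[[0, 0, -0.001], 0, 0.4], [[0, 0, 0], 0, 0.55], [[0, 0, 0], 0, 0.6], [[0, 0, 0], 0, 0.6], [[0, 0, -0.04], 0, 0.6], [[0, 0, -0.06], 0, 0.6], [[0, 0, -0.06], 0, 0.6], [[-0.05, 0, -0.03], 0, 0.6], [[-0.06, 0, 0], 0, 0.6], [[-0.06, 0, 0], 0, 0.6], [[-0.06, 0, 0], 0, 0.6], [[0, 0, 0], 0, 0.6]])

```text
time_s: 19.7
ee_pos: [0.3392, 0.1388, 0.1948]
tcp_rot: [-0.0, 1.0, 0.027, -0.001]
force: [0.1, 0.7, -0.2]
finger_gap: 0.051
```

```bash
python3 to.py;python3 - <<'E'
from fit import *
from scipy.optimize import least_squares
for n in('top','scene'):cv2.imwrite(n+'9.png',snapshot(n)[:,:,::-1])
T=cv2.imread('top9.png');S=cv2.imread('scene9.png')
def org(im):
    h=cv2.cvtColor(im,cv2.COLOR_BGR2HSV);return ((h[...,0]>4)&(h[...,0]<17)&(h[...,1]>150)&(h[...,2]>100)).astype(np.uint8)
def big(m):
    k,l,s,c=cv2.connectedComponentsWithStats(m);i=1+s[1:,4].argmax();return (l==i),s[i],c[i]
for n,im,ref in(('top',T,cv2.imread('top0_raw.png')),('scene',S,cv2.imread('scene0_raw.png'))):
    for q in(ref,im):
        m,s,c=big(org(q));ys,xs=np.nonzero(m);r=cv2.minAreaRect(np.c_[xs,ys].astype(np.float32));print(n,s,c.round(1),[np.round(v,1) for v in r])
    # driver (blue) centroid
    for q in(ref,im):
        h=cv2.cvtColor(q,cv2.COLOR_BGR2HSV);b=((h[...,0]>100)&(h[...,0]<125)&(h[...,1]>150)&(h[...,2]>80)).astype(np.uint8)
        if n=='top': b[:,:165]=0
        k,l,s,c=cv2.connectedComponentsWithStats(b);print(' blue',[(c[i].round(1).tolist(),int(s[i,4])) for i in range(1,k) if s[i,4]>40])
# rectangle of handle in world at z=.023
m,_,_=big(org(T));ys,xs=np.nonzero(m);P=np.array([ray2z('top',x,y,.023)[:2] for x,y in zip(xs,ys)])
print(cv2.minAreaRect((P*1e4).astype(np.float32)))
h=cv2.cvtColor(S,cv2.COLOR_BGR2HSV);m=((h[...,0]>18)&(h[...,0]<34)&(h[...,1]>130)&(h[...,2]>110));m[:140]=0;m[170:]=0;m[:,:160]=0;m[:,190:]=0
ys,xs=np.nonzero(m);print('mark',xs.mean(),ys.mean())
E
```

```text
t 19.7 pos [0.3392 0.1388 0.1948] yaw 0.0547 F [ 0.1  0.7 -0.2] T [-0.02 -0.05 -0.03] gap 0.051
top [200 184   8  32 185] [203.7 199.6] [array([203.7, 199.5]), array([31.3,  5.8]), np.float64(85.9)]
top [201 183   8  33 187] [204.2 198.6] [array([204.3, 198.9]), array([32.1,  5.8]), np.float64(85.9)]
 blue [([176.4, 200.5], 163)]
 blue [([176.4, 200.3], 164)]
scene [302 217  21  29 236] [312.4 230.3] [array([312.5, 230. ]), array([ 8.1, 30.4]), np.float64(31.0)]
scene [301 217  21  29 237] [311.5 230.4] [array([311.7, 230. ]), array([ 8.1, 30.3]), np.float64(32.5)]
 blue [([103.3, 37.6], 44), ([42.5, 46.1], 56), ([343.2, 242.8], 239), ([423.8, 267.2], 1095)]
 blue [([103.3, 37.6], 44), ([42.6, 46.1], 57), ([343.1, 242.9], 240), ([423.7, 267.4], 1117)]
((5474.43359375, 1494.9144287109375), (1062.883056640625, 193.1125030517578), 3.479099750518799)
mark 173.11904761904762 154.33333333333334
```

Run:
```python
import cv2,numpy as np
from station import *
a=cv2.imread('scene0_raw.png');b=cv2.imread('scene9.png')
d=(cv2.absdiff(cv2.GaussianBlur(a,(3,3),0),cv2.GaussianBlur(b,(3,3),0)).max(2)>45).astype(np.uint8)
k,l,s,c=cv2.connectedComponentsWithStats(d);print([s[i].tolist() for i in range(1,k) if s[i,4]>12])
finish_job()
```

```text
[[182, 0, 10, 8, 52], [316, 0, 19, 13, 166], [335, 0, 15, 6, 59], [360, 0, 38, 9, 241], [385, 0, 27, 37, 316], [430, 0, 30, 53, 786], [179, 5, 6, 6, 19], [387, 4, 16, 9, 65], [349, 6, 39, 25, 643], [323, 8, 55, 135, 3225], [188, 11, 11, 4, 24], [173, 14, 40, 43, 749], [394, 19, 7, 7, 30], [374, 46, 71, 28, 1235], [419, 47, 19, 6, 50], [319, 61, 4, 4, 13], [378, 67, 56, 16, 129], [311, 71, 19, 35, 460], [435, 70, 9, 16, 79], [431, 85, 4, 11, 21], [420, 88, 7, 7, 28], [158, 147, 28, 21, 226], [189, 152, 45, 38, 876], [134, 164, 18, 17, 143], [176, 167, 17, 15, 113], [309, 231, 9, 15, 25]]
the job is handed in; nothing more can be done
```

The job is handed in, and everything asked for was done in order, in about 20 s of the 53 s allowed. I took the orange blade from the tray and slid it into the slot. I levered the cover off its seal over the yellow ledge, then swung it back along its arc with the blade. Then I laid the blade back in the tray and moved the arm clear.

**Last checks**
- **Cover:** it lay on the projected 1.92 rad outline, and its yellow mark had not moved after I backed off, nor in the last picture.
- **Blade:** it lies flat in the tray about 3 mm from where it started, with the same yaw and the same outline in both views.
- **Bystanders:** the driver and slide box have not moved. A before/after comparison of the scene view showed changes only at the arm and its shadows, the cover and housing, and the blade.

**What disagreed or went less well**
- The first grasp was about 6 mm too high, so I opened the gripper and took the blade again lower.
- At the deepest point of the levering, the blade's geometry puts the rear of the handle on the table.
- Pushing the cover to its stop briefly gave a wrist force of about 102 N. That is under the 120 N limit, but higher than I meant.
- The automatic fit of the blade's tilt in the grip was poor. I refitted it from points picked by hand before laying the blade down.
- No force reading or picture suggested that the blade or fingers touched the filter cubes, but I did not check the cubes separately.

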